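Find the bored end of a graver handle blank on a test pin and hold it hole-up

TASK

Both ends of the red-banded graver handle blank show a round hole, but only one is bored deep: find it by feel, by sliding the blank endwise onto the level pin of the test stand until the pin has gone well into the deep hole. Then take it off, turn the deep hole straight up and finish with the gripper holding it so, still and a good 10 cm clear above the table, ready for the graver steel. Leave the blue-banded blank, dividers and powder box where they are.

Things in the scene. Friction and masses are not known exactly. Their poses are not given: they have to be found in the camera images.
- red_blank: Loose square wooden handle blank, 34 x 34 x 64 mm long, under 0.1 kg, red band round the middle, brass plate on each end; lies on a long side, any way round. Origin at its centre, 17 mm up; x along its length to the deep-hole end. Both ends show a round mouth 16 mm wide: at +x the blind hole, 30 mm deep, at -x a recess only 4 mm deep. Grip it across its 34 mm width.
- red_hole (a point): Centre of the mouth of the deep hole, on the +x end face of the red-banded blank, 32 mm from its centre; its axes are those of the blank.
- pin_stand: Fixed test stand: wooden foot 100 x 74 x 16 mm, on it an upright steel plate 50 mm wide, top 86 mm up, front face at x = +16 mm. A level steel pin, 9 mm thick with tapered tip, stands out 52 mm from that face to -x, axis 65 mm above the table; a brass collar 20 mm across covers its first 5 mm. Origin at the centre of the foot's underside, z up.
- pin_tip (a point): Tip of the pin, on its axis: 36 mm from the stand's origin towards -x, 65 mm above the table. The axes are those of the stand: the pin points to -x.
- blue_blank: Loose blank just like the red one but with a blue band; to be left alone. Origin at its centre, x along its length.
- dividers: Loose steel dividers with a brass head lying flat, 48 x 129 x 10 mm; to be left alone. Origin at the centre of the underside, length along y.
- powder_box: Loose round brass box with shut lid, 65 x 59 x 42 mm; to be left alone. Origin at the centre of the underside.
Mind the look-alikes: they are no part of the job. What is shaped like the red_blank but pink or turquoise is not meant.

How it is judged:
On the way:
1. the pin is at least 15 mm deep in the deep hole of the red-banded blank (x of pin_tip in the frame of red_blank between -0.003 and 0.017 m and y of pin_tip in the frame of red_blank between -0.007 and 0.007 m and z of pin_tip in the frame of red_blank between -0.007 and 0.007 m), for 0.1 s.
At the end, for the whole second after the job is handed in: The fingers hold the red-banded blank with its deep hole pointing up within 11 degrees, its centre more than 11 cm above the table, still, clear of the stand; the blue-banded blank, dividers and powder box are within 2 cm of where they stood (angle between red_blank's own x axis and vertical below 0.2 rad and height (world z) of red_blank above 0.11 m and contact force between red_blank and the fingers above 2 N and contact force between red_blank and pin_stand below 0.1 N and linear speed of red_blank below 0.03 m/s and angular speed of red_blank below 0.2 rad/s and distance of each of blue_blank, dividers, powder_box from where it was at the start of the episode below 0.02 m); the arm keeps its last pose, push and grip.
It fails at once if the blue-banded blank, the dividers or the powder box is displaced by more than 3 cm (distance of any of blue_blank, dividers, powder_box from where it was at the start of the episode above 0.03 m).
It also fails if it takes over 61 s, if anything falls off the work surface, if the arm or the gripper's body presses on something with over 40 N, if the wrist force passes 120 N, or if a joint passes its speed limit or range.

ROBOT

A 6-joint arm with a two-finger parallel gripper is mounted at the origin on a cart in front of the work surface, level with it; the furniture and walls round the work are solid. World frame = base frame: x ahead of the robot, y to its left, z up, the work surface at z = 0. Lengths are in m, angles in rad, forces in N, time in s.
With the tool pointing down it reaches from about 0.35 to 0.975 m from the base axis. Payload 4.9 kg.
Tool frame: the origin (TCP) lies midway between the tips of the shut fingers; the grasp point (between the pads) lies 19 mm behind it; z points along the fingers, y is the line along which they close (so a half turn about z gives the same grasp; the last joint's range is limited). The gripper opens to 85 mm and grips with 20 to 120 N. Pads are 22 mm wide; open, the fingers measure 114 mm over their backs; the gripper's body (76 mm by 85 mm) begins 54 mm behind the grasp point. The pads swing forward as they close: fully open they stand 13 mm farther back than shut.
Start: joints at [-1.354, 0.053, 1.613, -0, 1.476, -0.119], TCP at [0.206, -0.59, 0.231] pointing down, gripper open.
Joint ranges: [-3.01, 3.01], [-1.01, 2.22], [0.06, 2.58], [-1.02, 4.17], [0.09, 2.62], [-3.14, 3.14]. Speed limits (rad/s): [2.57, 2.57, 3.14, 3.14, 3.14, 3.14].

INTERFACE

Orientations are given as a rotation vector (axis times angle).
In Python, from station import ctrl gives the robot as it stands. The module is installed in compiled form; this text tells all that it offers.
- The arm moves only by the shell command python3 -m handwheel 'ROWS' [OPENING] [FORCE]. ROWS is JSON, a list of rows, each a list of 2 entries, a list of its own where there are three numbers: the shift along the tool's x, y, z in cm, then the turn, a rotation vector about the tool's x, y, z in rad. In form: [[[tx, ty, tz], [ax, ay, az]], ...]. A call has 1 to 5 rows; each row is the pose to reach, as a shift and turn from the pose commanded when the call began, along the tool's axes at that moment; what a row does not reach only later rows make up. A row lasts 1/8 s, in which the tool goes at most 62.5 mm and 10.7 degrees, less where a joint would pass 70% of its speed; a pose out of reach is approached as far as the arm can. A call with a gripper value outside its range is refused whole. OPENING is the gripper's target within -1 to 1 (shut at 1, half-way at 0, fully open at -1), set as the call begins (- or left out, the last holds). The fingers move at their own pace and stop on an object; FORCE is the grip in N (left out, the last holds). Time passes only in rows, so rows that repeat a pose let the fingers close. It gives the time, the measured TCP pose, the force, the opening and the grip force at its end, in the units of the state.
- ctrl.get_obs(): the state, without advancing time (a new reading comes with each control period).
- ctrl.get_image(name): name is "scene" or "top"; returns the picture (480x640x3 uint8, blue, green, red); there is no depth.
- ctrl.calibration(name): a dict with "fx", "fy", "cx", "cy" (pixels), "R" (3x3) and "t" (3): a world point X has camera coordinates R X + t. Camera axes: x right, y down, z forward; pixel columns grow to the right and rows downward; lengths in m; the calibration is good to about 2 mm. A picture is of the moment at which its call begins. calibration takes no time and is no camera call.
- ctrl.finish_job(): hands the job in; it is judged then, once.
Trained networks look in the newest picture that a camera, given by its name, has taken for a name from the list of things; names that differ only in an ending like _2 or _b are one class to them, and where a whole thing is asked for, a point or a joint stands for the part that bears it (a point fixed in the world has none). Each returns a list of dicts, best first, with "score" (0 to 1); they miss things now and then, are a little off and sometimes report something else, mostly with a low value. They report only what shows in the picture. A call takes as long as a camera call. They do not tell look-alikes from the thing itself.
- ctrl.look_for(camera, query): "position" ([column, row] in pixels, amid what is visible of it).
- ctrl.landmark_of(camera, query): "position" ([column, row] in pixels: a listed point, or the origin of a listed thing).
The state is a dict: "t": time; "q": joint angles; "dq": joint speeds; "effort": joint torques, N m; "tool_pos": TCP position; "tool_rot": TCP orientation; "contact_force": force on the tool from outside, world axes, zero at the start; "wrist_torque": the same for the moment, N m; "opening": finger opening in m; "grip_force": force on a finger pad.
Only numpy, scipy, OpenCV 4.12 (cv2) and the standard library are available. Lean on these libraries where they do the work, as an engineer would, in place of code of your own. Each camera call takes 0.05 s, during which the arm holds its last target. There are 200 camera calls.

## Working session

There is one attempt and no reset: what is moved stays moved. The work goes in short steps, Python scripts to look and compute and a shell command to move; the robot and the scene stay as the last step left them, time stands still between calls to the robot, and variables do not carry over. Pictures are saved under pics/ and viewed, at most 10 in all, crops included, and the job is handed in when it is done.

```bash
mkdir -p pics; python3 - <<'E'
from station import ctrl
import cv2
for n in("scene","top"):
    cv2.imwrite(f"pics/{n}0.png",ctrl.get_image(n)); c=ctrl.calibration(n); print(n,{k:(v if not hasattr(v,'tolist') else v.tolist()) for k,v in c.items()})
    for q in("red_blank","pin_stand","pin_tip","red_hole"):
        print(q,[(round(d["score"],2),[round(float(x),1) for x in d["position"]]) for d in ctrl.landmark_of(n,q)])
print(ctrl.get_obs())
E
```

```text
scene {'fx': 456.8976357071786, 'fy': 456.8976357071786, 'cx': 329.47377438590377, 'cy': 240.21071697235163, 'R': [[-0.7029115610913202, -0.7109192387714923, 0.022564867132890326], [-0.3493986519795977, 0.31748241394402194, -0.8815472187189501], [0.6195449291851258, -0.6275338658437793, -0.4715562828975544]], 't': [0.3272617535999827, 0.2731312831418225, 0.7244069527682492]}
red_blank [(0.91, [376.3, 250.5]), (0.85, [325.0, 244.5]), (0.42, [399.0, 277.3])]
pin_stand [(0.82, [270.8, 263.3])]
pin_tip [(0.67, [288.5, 244.9])]
red_hole [(0.89, [326.3, 251.4]), (0.85, [366.4, 248.0]), (0.49, [398.0, 280.2])]
top {'fx': 590.1337218946538, 'fy': 590.1337218946538, 'cx': 319.87823910319645, 'cy': 241.63594297474305, 'R': [[-0.003933492607852961, -0.9999061866852272, 0.013120421659079633], [-0.9882220137396062, 0.0018797135196820562, -0.15301541829999268], [0.1529764007824141, -0.013567774529818957, -0.9881366991960001]], 't': [-0.053350094163108326, 0.5198409436244238, 1.2389999587211875]}
red_blank [(0.71, [367.0, 300.1]), (0.69, [342.6, 213.0]), (0.64, [383.1, 258.3])]
pin_stand [(0.8, [285.2, 191.6])]
pin_tip [(0.83, [288.0, 203.4])]
red_hole [(0.9, [358.8, 313.7]), (0.8, [378.9, 241.4]), (0.7, [339.6, 232.2])]
{'t': 0.5, 'q': array([-1.35401736e+00,  5.27106597e-02,  1.61295706e+00, -2.67318470e-05,
        1.47600835e+00, -1.19015829e-01]), 'dq': array([ 0.00229855, -0.00042779, -0.00235615, -0.00216836, -0.00026179,
       -0.00040665]), 'effort': array([-7.44241243e-04, -3.93218851e+01, -3.70027792e+01, -1.32432583e-04,
        1.35191302e-03,  9.67432001e-07]), 'tool_pos': array([ 0.20592369, -0.59005274,  0.23126283]), 'tool_rot': array([-3.09733503e+00, -5.24980768e-01,  4.81528240e-05]), 'contact_force': array([-0.126376  , -0.01278689, -0.23087183]), 'wrist_torque': array([-0.02177998,  0.02363372, -0.03824955]), 'grip_force': 0.0, 'opening': 0.08518040158544953}
```

View pics/scene0.png

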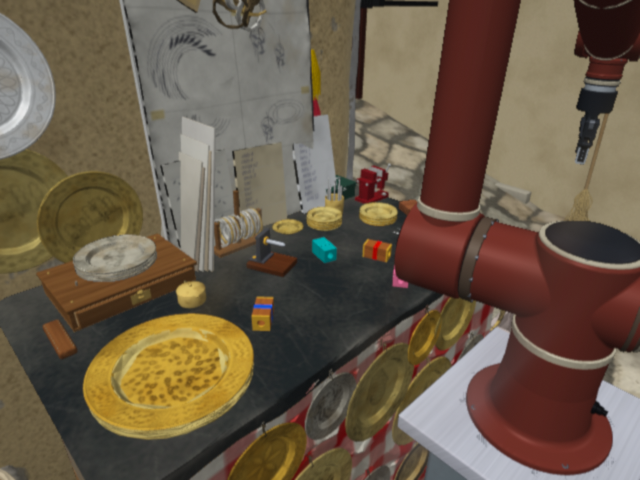

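View pics/top0.png

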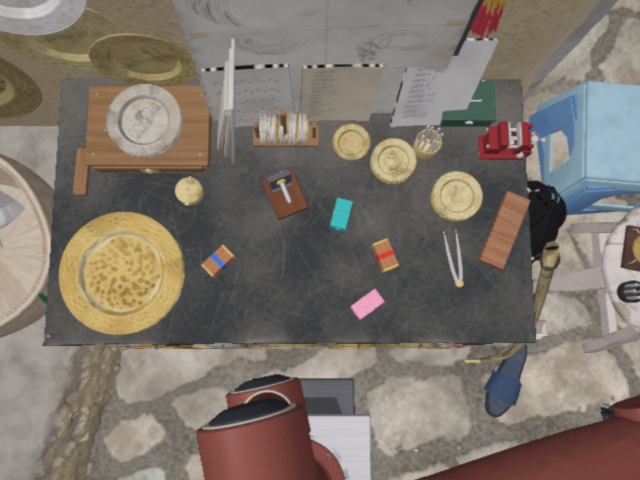

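Scene picture: red-banded blank at (377,250), blue at (262,313), turquoise (324,249), pink (400,280), stand (271,258).
Candidates in the top picture: red-banded wooden (385,255), blue-banded (218,261), turquoise (341,214) and pink (367,304). I choose (385,255), the only wooden one with a red band, and check it in a close crop.

```bash
cat > h.py <<'E'
import numpy as np, cv2
from scipy.spatial.transform import Rotation as Ro
from station import ctrl
def ray(n,uv,z):
    c=ctrl.calibration(n);R=np.array(c["R"]);t=np.array(c["t"])
    d=R.T@np.array([(uv[0]-c["cx"])/c["fx"],(uv[1]-c["cy"])/c["fy"],1]);o=-R.T@t
    return o+d*(z-o[2])/d[2]
def proj(n,X):
    c=ctrl.calibration(n);p=np.array(c["R"])@np.array(X)+np.array(c["t"])
    return np.array([c["fx"]*p[0]/p[2]+c["cx"],c["fy"]*p[1]/p[2]+c["cy"]])
E
python3 - <<'E'
from h import *
im=cv2.imread("pics/top0.png")
a=cv2.resize(im[225:285,350:420],None,fx=5.7,fy=5.7,interpolation=2)
b=cv2.resize(im[160:230,250:320],None,fx=5.7,fy=5.7,interpolation=2)
h=max(a.shape[0],b.shape[0]);o=np.zeros((h,798,3),np.uint8);o[:a.shape[0],:399]=a[:,:399];o[:b.shape[0],399:]=b[:,:399]
cv2.imwrite("pics/crop1.png",o)
print("band",ray("top",(385,255),.034),"tip",ray("top",(288.0,203.4),.065),"stand o",ray("top",(285.2,191.6),0), ray("scene",(376.3,250.5),.017),ray("scene",(288.5,244.9),.065),ray("scene",(270.8,263.3),0))
E
```

```text
band [ 0.49099342 -0.19645367  0.034     ] tip [0.59901672 0.01354744 0.065     ] stand o [0.64076716 0.02268141 0.        ] [ 0.49231765 -0.19036558  0.017     ] [0.59415855 0.00822949 0.065     ] [0.64348809 0.02421908 0.        ]
```

View pics/crop1.png

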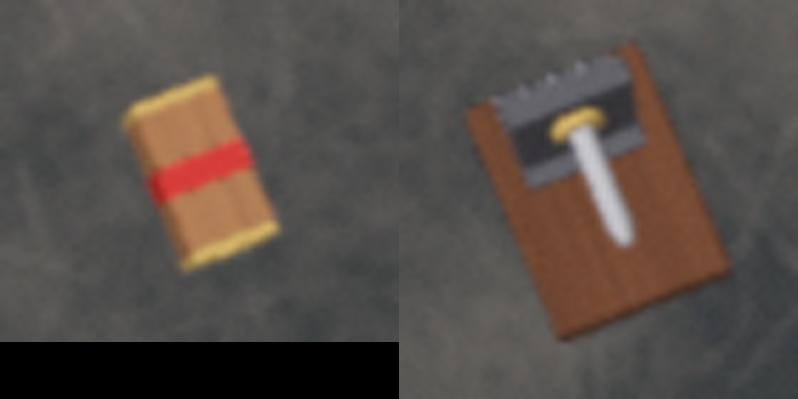

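The crop shows the wooden blank with red band and brass ends (centre about (386,255)), and the stand with its pin pointing down and slightly right, tip at (289,202). Next I fit both poses.

```bash
cat > fit.py <<'E'
from h import *
from scipy.optimize import minimize, least_squares
def box(p,L=.064,W=.034,z=0,H=.034):
    c,s=np.cos(p[2]),np.sin(p[2])
    return [(p[0]+c*a*L/2-s*b*W/2,p[1]+s*a*L/2+c*b*W/2,z+h) for a in(-1,1) for b in(-1,1) for h in(0,H)]
def fit_blank(n,im,p0):
    u,v=proj(n,[p0[0],p0[1],.017]).astype(int);hsv=cv2.cvtColor(im,cv2.COLOR_BGR2HSV)
    m=np.zeros(im.shape[:2],np.uint8);w=30
    m[v-w:v+w,u-w:u+w]=((hsv[...,1]>85)&(hsv[...,2]>70))[v-w:v+w,u-w:u+w]
    k,l,st,_=cv2.connectedComponentsWithStats(m);m=(l==1+np.argmax(st[1:,4])).astype(np.uint8)
    M=cv2.resize(m[v-w:v+w,u-w:u+w].astype(np.float32),None,fx=8,fy=8)
    def cost(p):
        q=np.array([proj(n,X) for X in box(p)])-[u-w,v-w]
        a=np.zeros(M.shape,np.uint8);cv2.fillConvexPoly(a,cv2.convexHull(((q+.5)*8).astype(np.int32)),1)
        return np.abs(a-M).sum()/64
    r=minimize(cost,p0,method="Nelder-Mead",options=dict(initial_simplex=[p0,np.add(p0,[.006,0,0]),np.add(p0,[0,.006,0]),np.add(p0,[0,0,.15])]))
    return r.x,r.fun,m.sum()
E
python3 - <<'E'
from fit import *
for n,p0 in(("top",[.491,-.195,.4]),("scene",[.491,-.195,.4])):
    print(n,fit_blank(n,cv2.imread(f"pics/{n}0.png"),p0))
P=np.array([(466,112),(632,45),(730,270),(560,340),(577,125),(627,242)],float)
P=np.c_[250+(P[:,0]-399)/5.7-.4,160+P[:,1]/5.7-.4]
M=np.array([(.05,.037,.016),(.05,-.037,.016),(-.05,-.037,.016),(-.05,.037,.016),(.011,0,.065),(-.036,0,.065)])
def W(p): 
    c,s=np.cos(p[2]),np.sin(p[2]);return np.c_[p[0]+c*M[:,0]-s*M[:,1],p[1]+s*M[:,0]+c*M[:,1],M[:,2]]
r=least_squares(lambda p:np.ravel([proj("top",X) for X in W(p)]-P),[.64,.02,.4])
print("stand",r.x,r.fun.round(1),"tip",W(r.x)[5], "tip in scene",proj("scene",W(r.x)[5]))
o=ctrl.get_obs();R=Ro.from_rotvec(o["tool_rot"]).as_matrix();print(R.round(3))
im=cv2.imread("pics/scene0.png");a=cv2.resize(im[220:280,240:300],None,fx=6.6,fy=6.6,interpolation=2);b=cv2.resize(im[220:280,350:410],None,fx=6.6,fy=6.6,interpolation=2)
cv2.imwrite("pics/crop2.png",np.hstack([a,b]))
E
```

```text
top (array([ 0.4929923 , -0.19740844,  0.3713385 ]), np.float64(43.065673828125), np.uint64(571))
scene (array([ 0.49382044, -0.19212943,  0.32404983]), np.float64(62.0325927734375), np.uint64(577))
stand [0.63435934 0.02410081 0.39701943] [-0.9 -0.4  0.5 -1.   0.5 -0.4 -0.4 -0.   0.4  1.2 -0.   0.4] tip [0.6011595  0.01018064 0.065     ] tip in scene [285.90082676 244.09872828]
[[ 0.944  0.33  -0.   ]
 [ 0.33  -0.944  0.   ]
 [-0.    -0.    -1.   ]]
```

View pics/crop2.png

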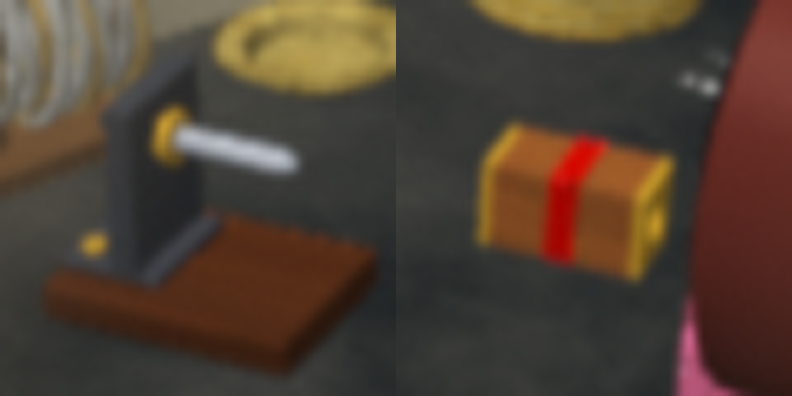

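Stand pose agrees between cameras: the fitted tip falls at (285.9,244.1), and the crop shows it at about (285,244.5). In the second crop the red blank's near end shows its mouth at (448,257)-ish. Now moving above the blank.

```bash
python3 -m handwheel '[[[40,-27.7,0],[0,0,-0.035]],[[40,-27.7,0],[0,0,-0.035]],[[40,-27.7,0],[0,0,-0.035]],[[40,-27.7,3],[0,0,-0.035]],[[40,-27.7,8],[0,0,-0.035]]]' -1 30; python3 -m handwheel '[[[0,0,0],[0,0,0]],[[0,0,0],[0,0,0]],[[0,0,0],[0,0,0]],[[0,0,0],[0,0,0]]]'
python3 - <<'E'
from fit import *
print(ctrl.get_obs()["q"]); R=Ro.from_rotvec(ctrl.get_obs()["tool_rot"]).as_matrix();print(R.round(3))
print((R.T@(np.array([.493,-.196,.003])-ctrl.get_obs()["tool_pos"])*100).round(2))
E
```

```text
t: 1.12
tool_pos: [0.3896, -0.3389, 0.2079]
tool_rot: [3.085, 0.578, 0.003]
contact_force: [1.3, -0.2, 0.1]
opening: 0.0855
grip_force: 0.0
t: 1.62
tool_pos: [0.3875, -0.3412, 0.207]
tool_rot: [3.088, 0.576, 0.0]
contact_force: [-0.6, 0.4, -0.6]
opening: 0.0851
grip_force: 0.0
[-8.66032507e-01 -1.95341546e-01  1.88918505e+00 -1.04170286e-04
  1.44702053e+00  3.36039266e-01]
[[ 0.933  0.36   0.   ]
 [ 0.36  -0.933 -0.001]
 [ 0.     0.001 -1.   ]]
[15.07 -9.76 20.39]
```

```bash
python3 -m handwheel '[[[5,-3.3,3],[0,0,0]],[[10,-6.6,6],[0,0,0]],[[15.1,-9.8,9],[0,0,0]],[[15.1,-9.8,12.5],[0,0,0]],[[15.1,-9.8,12.5],[0,0,0]]]' ; python3 - <<'E'
from fit import *
cv2.imwrite("pics/top1.png",ctrl.get_image("top"));s=ctrl.get_image("scene");cv2.imwrite("pics/scene1.png",s)
cv2.imwrite("pics/crop3.png",cv2.resize(s[180:290,300:440],None,fx=5,fy=5,interpolation=2))
R=Ro.from_rotvec(ctrl.get_obs()["tool_rot"]).as_matrix()
print((R.T@(np.array([.493,-.196,.003])-ctrl.get_obs()["tool_pos"])*100).round(2))
E
```

```text
t: 2.25
tool_pos: [0.4909, -0.1924, 0.078]
tool_rot: [-3.083, -0.579, 0.01]
contact_force: [-0.2, 0.2, -0.7]
opening: 0.0855
grip_force: 0.0
[-0.06  0.08  7.93]
```

View pics/crop3.png

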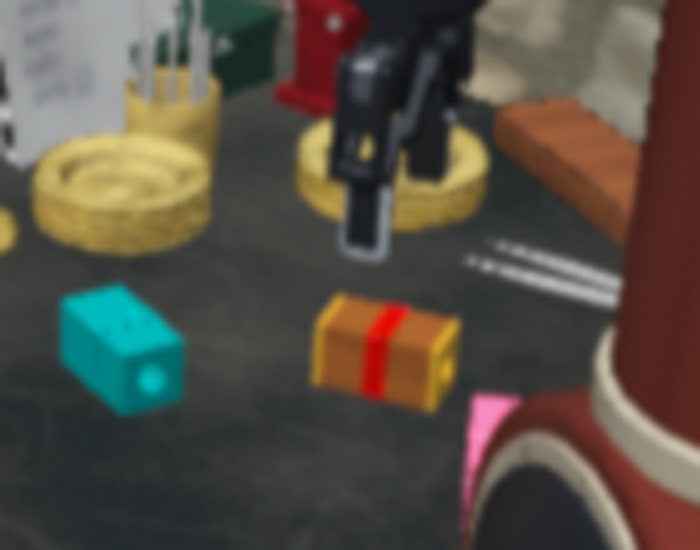

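The gripper stands over the red-banded blank (crop about (385,350)), its fingers either side. Going down and gripping.

```bash
python3 -m handwheel '[[[0,0,2.5],[0,0,0]],[[0,0,5],[0,0,0]],[[0,0,6.5],[0,0,0]],[[0,0,7.9],[0,0,0]],[[0,0,7.9],[0,0,0]]]'; python3 -m handwheel '[[[0,0,0],[0,0,0]],[[0,0,0],[0,0,0]],[[0,0,0],[0,0,0]],[[0,0,0],[0,0,0]],[[0,0,0],[0,0,0]]]' 1 40; python3 -m handwheel '[[[0,0,0],[0,0,0]],[[0,0,0],[0,0,0]],[[0,0,0],[0,0,0]]]'
```

```text
t: 2.98
tool_pos: [0.4929, -0.1941, 0.0021]
tool_rot: [-3.087, -0.578, 0.001]
contact_force: [0.1, 0.2, -0.6]
opening: 0.0855
grip_force: 0.0
t: 3.6
tool_pos: [0.4939, -0.1942, 0.0033]
tool_rot: [3.087, 0.579, 0.002]
contact_force: [0.8, 0.2, 4.0]
opening: 0.0334
grip_force: 41.5
t: 3.98
tool_pos: [0.4939, -0.1942, 0.0033]
tool_rot: [3.087, 0.579, 0.002]
contact_force: [0.7, -0.5, 6.0]
opening: 0.0337
grip_force: 41.7
```

```bash
python3 -m handwheel '[[[0,0,-5],[0,0,0]],[[2,-2,-9.7],[0,0,0]],[[6,-7,-9.7],[0,0,-0.027]],[[10,-12,-9.7],[0,0,-0.027]],[[11.6,-15,-9.7],[0,0,-0.027]]]'; python3 -m handwheel '[[[0,0,0],[0,0,0]],[[0,0,0],[0,0,0]],[[0,0,2],[0,0,0]],[[0,0,4.9],[0,0,0]],[[0,0,4.9],[0,0,0]]]'; python3 - <<'E'
from fit import *
ctrl.get_obs()
t=ctrl.get_image("top");s=ctrl.get_image("scene");cv2.imwrite("pics/top2.png",t);cv2.imwrite("pics/scene2.png",s)
a=cv2.resize(s[210:290,240:340],None,fx=5,fy=5,interpolation=2)
b=cv2.resize(t[170:250,260:320],None,fx=5,fy=5,interpolation=2)
cv2.imwrite("pics/crop4.png",np.hstack([a,b]));o=ctrl.get_obs();print(o["tool_pos"],o["q"]);print(Ro.from_rotvec(o["tool_rot"]).as_matrix().round(3))
E
```

```text
t: 4.6
tool_pos: [0.5468, -0.0095, 0.0987]
tool_rot: [-3.078, -0.623, 0.002]
contact_force: [-0.3, -0.2, -0.9]
opening: 0.0332
grip_force: 41.0
t: 5.22
tool_pos: [0.5437, -0.0126, 0.0463]
tool_rot: [-3.078, -0.618, 0.012]
contact_force: [-0.4, -0.1, -0.9]
opening: 0.0333
grip_force: 41.0
[ 0.54652528 -0.01270252  0.04982423] [-1.59373074e-01  5.41562421e-02  1.93350578e+00 -3.27776682e-05
  1.15531523e+00  1.01481498e+00]
[[ 0.922  0.386 -0.001]
 [ 0.386 -0.922  0.   ]
 [-0.001 -0.001 -1.   ]]
```

View pics/crop4.png

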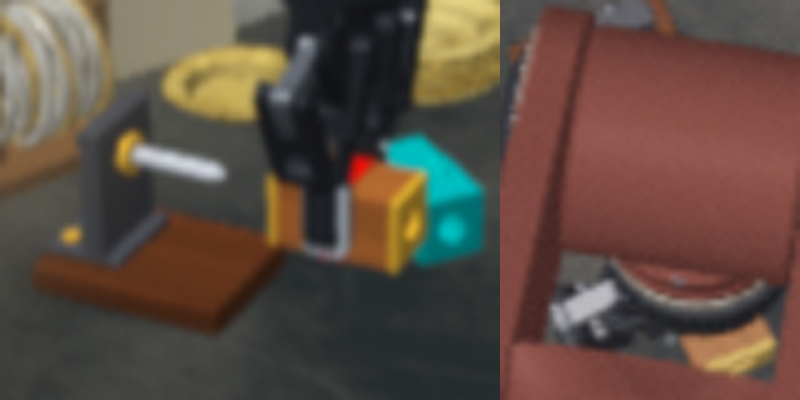

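The blank is held level in front of the pin, which sits at scene-crop (222,172). The blank's corners are at (268,175), (270,243), (397,273), (393,200) and (425,178). I solve its pose from those.

```bash
python3 - <<'E'
from h import *
from scipy.optimize import least_squares
C=np.array([(268,175),(270,243),(397,273),(393,200),(425,178),(423,240)],float)/5+[240,210]-.4
M=np.array([(.032,.017,.017),(.032,.017,-.017),(-.032,.017,-.017),(-.032,.017,.017),(-.032,-.017,.017),(-.032,-.017,-.017)])
def W(p):
    c,s=np.cos(.397),np.sin(.397);u=np.array([c,s,0]);v=np.array([-s,c,0]);return np.array([p[:3]+m[0]*u+m[1]*v+m[2]*np.array([0,0,1]) for m in M])
r=least_squares(lambda p:np.ravel([proj("scene",X) for X in W(p)]-C),[.546,-.013,.065])
tp=np.array([.5465,-.0127,.0498]);u=np.array([.922,.387,0]);v=np.array([-.387,.922,0]);d=r.x-tp
print(r.x,r.fun.round(1),"centre rel tcp along,lat,up",d@u,d@v,d[2])
d=np.array([.6011,.0102,.065]);print("tip rel centre",(d-r.x)@u,(d-r.x)@v,(d-r.x)[2])
E
```

```text
[ 0.55828205 -0.02299747  0.05139521] [-0.   0.6 -0.2 -0.3 -0.5 -0.3  0.5  1.3  0.  -0.8  0.2 -0.5] centre rel tcp along,lat,up 0.00687793021717571 -0.014053917555363966 0.0015952053511437206
tip rel centre 0.05232556978282427 0.014037517555363973 0.013604794648856285
```

```bash
python3 - <<'E'
from h import *
from scipy.optimize import least_squares
C=np.array([(268,175),(270,243),(397,273),(393,200),(425,178),(423,240)],float)/5+[240,210]-.4
M=np.array([(.032,.017,.017),(.032,.017,-.017),(-.032,.017,-.017),(-.032,.017,.017),(-.032,-.017,.017),(-.032,-.017,-.017)])
u=np.array([.922,.387,0]);v=np.array([-.387,.922,0]);tp=np.array([.5465,-.0127,.0498]);z=np.array([0,0,1])
def W(p):
    a=p[2];return np.array([tp+p[0]*u+p[1]*z+u*(m[0]*np.cos(a)-m[2]*np.sin(a))+m[1]*v+z*(m[2]*np.cos(a)+m[0]*np.sin(a)) for m in M])
r=least_squares(lambda p:np.ravel([proj("scene",X) for X in W(p)]-C),[0,.014,0]);print(r.x,r.fun.round(1))
print(proj("scene",[.6011,.0102,.065]),"pin seen",222/5+240,172/5+210)
E
```

```text
[ 0.00054311  0.01037716 -0.00291157] [-0.4  0.5 -0.5 -0.1 -0.3 -0.1  0.6  1.3  0.2 -1.   0.4 -0.5]
[285.91091082 244.11052117] pin seen 284.4 244.4
```

```bash
python3 -m handwheel '[[[1.2,0,-0.25],[0,0,0]],[[2.3,0,-0.25],[0,0,0]],[[2.8,0,-0.25],[0,0,0]],[[3.1,0,-0.25],[0,0,0]],[[3.3,0,-0.25],[0,0,0]]]'; python3 -m handwheel '[[[0.1,0,0],[0,0,0]],[[0.2,0,0],[0,0,0]]]'
```

```text
t: 5.95
tool_pos: [0.5774, 0.0009, 0.0528]
tool_rot: [-3.079, -0.621, 0.001]
contact_force: [-0.3, -0.3, -0.7]
opening: 0.0334
grip_force: 41.0
t: 6.2
tool_pos: [0.5791, 0.0015, 0.0528]
tool_rot: [-3.08, -0.621, 0.0]
contact_force: [-0.8, -0.6, -1.5]
opening: 0.0332
grip_force: 41.0
```

```bash
python3 -m handwheel '[[[0.2,0,0],[0,0,0]],[[0.3,0,0],[0,0,0]]]'; python3 -m handwheel '[[[0.2,0,0],[0,0,0]],[[0.3,0,0],[0,0,0]]]'
```

```text
t: 6.45
tool_pos: [0.5821, 0.0027, 0.053]
tool_rot: [3.08, 0.621, 0.0]
contact_force: [0.9, 0.0, -0.3]
opening: 0.0335
grip_force: 41.0
t: 6.7
tool_pos: [0.585, 0.0038, 0.053]
tool_rot: [3.08, 0.621, 0.0]
contact_force: [-0.5, -0.0, -1.3]
opening: 0.0336
grip_force: 41.0
```

```bash
python3 -m handwheel '[[[0.3,0,0],[0,0,0]],[[0.5,0,0],[0,0,0]]]'; python3 -m handwheel '[[[0.2,0,0],[0,0,0]],[[0.4,0,0],[0,0,0]],[[0.4,0,0],[0,0,0]]]'; python3 - <<'E'
from fit import *
s=ctrl.get_image("scene")
cv2.imwrite("pics/crop5.png",cv2.resize(s[210:290,240:340],None,fx=6,fy=6,interpolation=2));o=ctrl.get_obs();print(o["tool_pos"],(np.array([.6011,.0102,0])-o["tool_pos"])@[.922,.387,0])
E
```

```text
t: 6.95
tool_pos: [0.5896, 0.0058, 0.053]
tool_rot: [3.08, 0.621, 0.0]
contact_force: [0.1, -0.4, 0.3]
opening: 0.0333
grip_force: 41.0
t: 7.32
tool_pos: [0.5933, 0.0073, 0.053]
tool_rot: [3.08, 0.621, 0.0]
contact_force: [-0.1, -0.2, -0.7]
opening: 0.0333
grip_force: 41.0
[0.59315791 0.00732014 0.0529854 ] 0.008437112020862217
```

View pics/crop5.png

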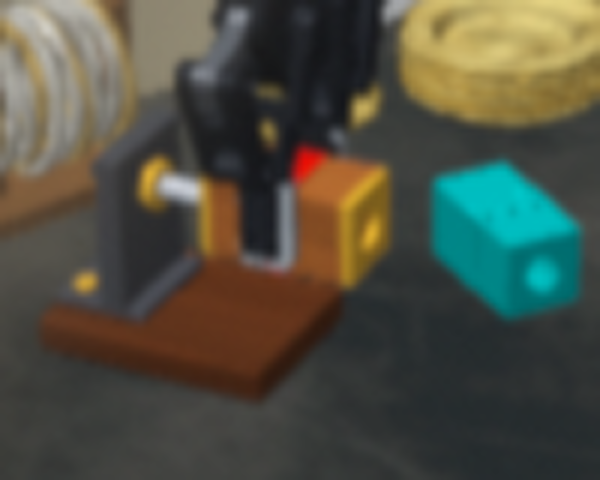

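The blank is on the pin, entering at about (200,190), with no force at an estimated 23 mm depth. I feel for the bottom to confirm.

```bash
python3 -m handwheel '[[[0.2,0,0],[0,0,0]],[[0.4,0,0],[0,0,0]]]'; python3 -m handwheel '[[[0.1,0,0],[0,0,0]],[[0.2,0,0],[0,0,0]]]';python3 -m handwheel '[[[0.1,0,0],[0,0,0]],[[0.2,0,0],[0,0,0]]]'
```

```text
t: 7.62
tool_pos: [0.5969, 0.0089, 0.053]
tool_rot: [-3.08, -0.621, -0.0]
contact_force: [-0.0, 0.5, -1.4]
opening: 0.0331
grip_force: 41.0
t: 7.88
tool_pos: [0.5987, 0.0096, 0.053]
tool_rot: [-3.08, -0.621, 0.0]
contact_force: [-0.2, 0.9, -0.6]
opening: 0.0336
grip_force: 41.0
t: 8.12
tool_pos: [0.6005, 0.0104, 0.053]
tool_rot: [-3.08, -0.621, 0.0]
contact_force: [-0.8, -0.4, -0.3]
opening: 0.0339
grip_force: 41.0
```

```bash
for i in 1; do python3 -m handwheel '[[[0.1,0,0],[0,0,0]],[[0.2,0,0],[0,0,0]]]';done; python3 -m handwheel '[[[0.1,0,0],[0,0,0]],[[0.2,0,0],[0,0,0]]]'
```

```text
t: 8.38
tool_pos: [0.6014, 0.0108, 0.0528]
tool_rot: [3.079, 0.621, -0.005]
contact_force: [-5.4, -2.2, 3.6]
opening: 0.0332
grip_force: 41.3
t: 8.62
tool_pos: [0.6017, 0.011, 0.0525]
tool_rot: [3.079, 0.621, -0.012]
contact_force: [-10.3, -5.5, 5.4]
opening: 0.0334
grip_force: 41.7
```

Bottom felt at the depth of the deep hole (tip about 2 mm before the centre; a shallow end would have stopped 26 mm earlier). Withdrawing and lifting.

```bash
python3 -m handwheel '[[[-1,0,0],[0,0,0]],[[-3,0,0],[0,0,0]],[[-5,0,0],[0,0,0]],[[-7,0,0],[0,0,0]],[[-8,0,0],[0,0,0]]]'; python3 -m handwheel '[[[0,0,-5],[0,0,0]],[[0,0,-10],[0,0,0]],[[0,0,-15],[0,0,0]],[[0,0,-20],[0,0,0]],[[0,0,-25],[0,0,0]]]'; python3 -c "
from station import ctrl;print(ctrl.get_obs()['q'])"
```

```text
t: 9.25
tool_pos: [0.5298, -0.0192, 0.053]
tool_rot: [-3.08, -0.62, -0.002]
contact_force: [-0.1, -0.1, 0.2]
opening: 0.0334
grip_force: 41.1
t: 9.88
tool_pos: [0.5306, -0.0189, 0.3049]
tool_rot: [3.079, 0.621, 0.003]
contact_force: [-0.5, -0.3, -0.9]
opening: 0.0335
grip_force: 41.0
[-1.76057058e-01 -2.08120397e-01  1.73816934e+00  5.05576182e-04
  1.60987020e+00  9.96729598e-01]
```

```bash
python3 -m handwheel '[[[0,0,-4],[0,0,0.18]],[[0,0,-8],[0,0,0.36]],[[0,0,-12],[0,0,0.54]],[[0,0,-15],[0,0,0.573]],[[0,0,-15],[0,0,0.573]]]'; python3 -m handwheel '[[[2,0,0],[0,0.18,0]],[[4,0,0],[0,0.36,0]],[[6,0,0],[0,0.54,0]],[[8,0,0],[0,0.72,0]],[[10,0,0],[0,0.9,0]]]'; python3 -c "
from station import ctrl;print(ctrl.get_obs()['q'])"
```

```text
t: 10.5
tool_pos: [0.5312, -0.0191, 0.4563]
tool_rot: [3.129, -0.274, 0.01]
contact_force: [0.4, 0.0, -0.1]
opening: 0.0334
grip_force: 41.1
t: 11.12
tool_pos: [0.6289, -0.0364, 0.451]
tool_rot: [2.749, -0.24, 1.335]
contact_force: [0.4, -0.1, -1.2]
opening: 0.0333
grip_force: 41.1
[-1.76327801e-01 -5.18423167e-01  1.90847158e+00  1.54107775e-03
  8.47402304e-01  1.56842456e+00]
```

```bash
python3 -m handwheel '[[[2,0,0],[0,0.17,0]],[[3,0,0],[0,0.34,0]],[[4,0,0],[0,0.5,0]],[[5,0,0],[0,0.667,0]],[[5,0,0],[0,0.667,0]]]'; python3 -m handwheel '[[[0,0,0],[0,0,0]],[[0,0,0],[0,0,0]],[[0,0,0],[0,0,0]]]'; python3 - <<'E'
from h import *
o=ctrl.get_obs();print(o["q"],Ro.from_rotvec(o["tool_rot"]).as_matrix().round(3))
s=ctrl.get_image("scene");c=proj("scene",o["tool_pos"]).astype(int);print(c)
y,x=max(c[1]-60,0),max(c[0]-70,0);cv2.imwrite("pics/crop6.png",cv2.resize(s[y:y+120,x:x+140],None,fx=5,fy=5,interpolation=2))
E
```

```text
t: 11.75
tool_pos: [0.6542, -0.0368, 0.4882]
tool_rot: [2.262, -0.141, 2.057]
contact_force: [0.1, -0.3, 0.1]
opening: 0.0334
grip_force: 41.1
t: 12.12
tool_pos: [0.6546, -0.0367, 0.4924]
tool_rot: [2.258, -0.141, 2.061]
contact_force: [-0.7, 0.3, -1.7]
opening: 0.0335
grip_force: 41.1
[-0.20429203 -0.60413817  2.13448969  0.55301393  0.15516017  1.01759315] [[ 0.091 -0.123  0.988]
 [-0.013 -0.992 -0.122]
 [ 0.996 -0.002 -0.091]]
[281  41]
```

View pics/crop6.png

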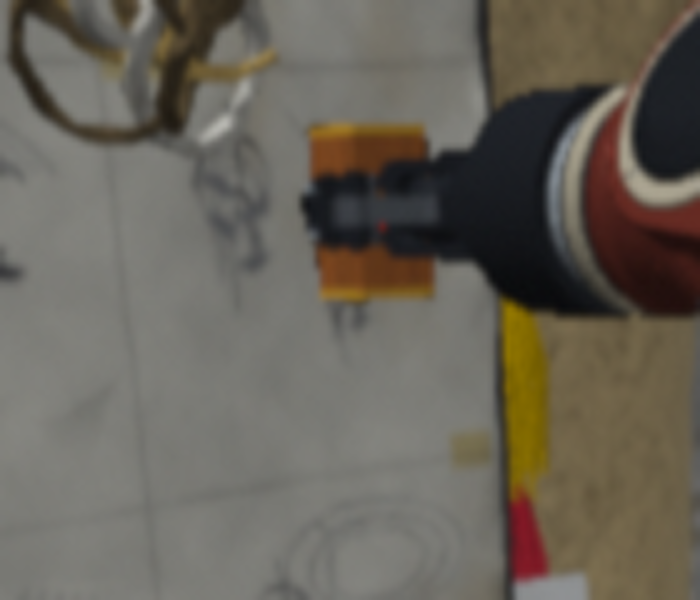

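Blank held upright, leaning about 5°, because the wrist is near its limit. Raising the arm relaxes this.

```bash
python3 -m handwheel '[[[3,0,1],[0,0,0]],[[6,0,2],[0,0,0]],[[9,0,3],[0,0,0]],[[12,0,4],[0,0,0]],[[12,0,4],[0,0,0]]]'; python3 -m handwheel '[[[0,0,0],[0,0,0]],[[0,0,0],[0,0,0]],[[0,0,0],[0,0,0]],[[0,0,0],[0,0,0]]]'; python3 - <<'E'
from h import *
o=ctrl.get_obs();print(o["q"],np.abs(o["dq"]).max(),Ro.from_rotvec(o["tool_rot"]).as_matrix().round(3))
s=ctrl.get_image("scene");t=ctrl.get_image("top");cv2.imwrite("pics/end.png",np.hstack([cv2.resize(t,(400,300)),cv2.resize(s,(400,300))]))
E
```

```text
t: 12.8
tool_pos: [0.7051, -0.0433, 0.6129]
tool_rot: [2.252, -0.14, 2.067]
contact_force: [-0.0, 0.8, -1.6]
opening: 0.0335
grip_force: 41.1
t: 13.3
tool_pos: [0.7048, -0.0433, 0.6077]
tool_rot: [2.259, -0.141, 2.06]
contact_force: [0.3, 1.8, -0.9]
opening: 0.0335
grip_force: 41.1
[-0.19542041 -0.47473851  1.86380282  0.26205282  0.28301876  1.31443195] 0.007548293175621218 [[ 0.091 -0.123  0.988]
 [-0.014 -0.992 -0.122]
 [ 0.996 -0.002 -0.092]]
```

View pics/end.png

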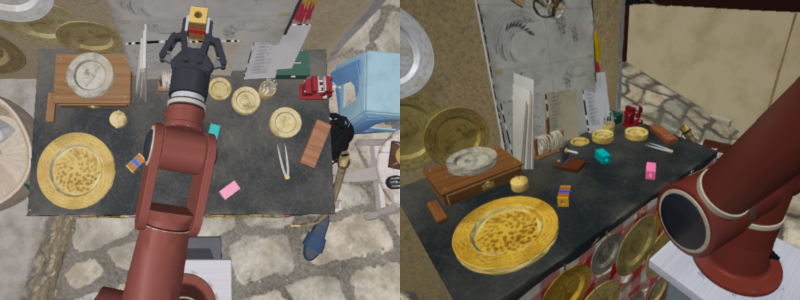

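The top view shows the mouth facing up in the gripper (198,13), and the blue blank, dividers and box where they were. I take out the last 0.09 rad.

```bash
python3 -m handwheel '[[[0,0,0],[0,0.05,0]],[[0,0,0],[0,0.09,0]],[[0,0,0],[0,0.09,0]],[[0,0,0],[0,0.09,0]],[[0,0,0],[0,0.09,0]]]'; python3 -m handwheel '[[[0,0,0],[0,0,0]],[[0,0,0],[0,0,0]],[[0,0,0],[0,0,0]],[[0,0,0],[0,0,0]]]'; python3 - <<'E'
from h import *
o=ctrl.get_obs();r=Ro.from_rotvec(o["tool_rot"]).as_matrix();print(r[2].round(3),np.abs(o["dq"]).max(),o["grip_force"])
if r[2,0]>.995 and np.abs(o["dq"]).max()<.02 and o["grip_force"]>20: print(ctrl.finish_job())
E
```

```text
t: 14.02
tool_pos: [0.7049, -0.0433, 0.6094]
tool_rot: [2.159, -0.135, 2.159]
contact_force: [-0.4, 0.1, -1.4]
opening: 0.0336
grip_force: 41.1
t: 14.52
tool_pos: [0.705, -0.0433, 0.6084]
tool_rot: [2.16, -0.135, 2.158]
contact_force: [0.1, 0.0, -0.9]
opening: 0.0334
grip_force: 41.1
[ 1.    -0.002 -0.001] 0.0014145528938653384 41.12518634588923
the job is handed in; nothing more can be done
None
```

The job is handed in at 14.5 s: I slid the red-banded blank onto the pin until it touched the bottom of the deep hole, and it is now held still with that hole straight up, about 0.6 m above the table. The blue-banded blank, dividers and powder box were not touched.

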